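# Lock a shaker's plate hold-down with its linch pin

### The job

The two well plates on the shaker must not jump off when it runs: swing the forked hold-down bar fully down over the post, push the linch pin from the front all the way home through the square hole in the post, and flip its sprung ring over the pin's nose until it snaps under it and stays. The platform has stopped somewhere along its left-right stroke, so find the hole by feel and never force the pin or lean hard on the shaker; leave the other things on the bench where they are.

Things in the scene. Friction and masses are not known exactly. Their poses are not given: they have to be found in the camera images.
- shaker: reciprocating plate shaker, white housing 200 x 250 x 52 mm fixed on the bench. Origin: centre of its underside; x from its front (control panel) to its back, y to its left, z up. On it an aluminium platform 190 x 240 mm, top 62 mm above the bench, which has stopped anywhere within 12 mm either way along y and is held there; where is not reported. It carries two well plates, the post and the bar
- post_mid (a point): middle of the post's top when the platform stands at mid stroke: shaker frame (0, -95, 130) mm, axes as the shaker's. Square steel post 28 mm wide (y) and 26 mm thick (x); front face at x = -13, back face at x = +13 mm. The real one stands within 12 mm of here along y. Around it nothing rises above the bar when that is down (103 mm)
- hole_mid (a point): centre of the front mouth of the square hole in the post when the platform stands at mid stroke: shaker frame (-13, -95, 113) mm, axes as the shaker's. The real mouth lies within 12 mm of here to either side along y, at the same x and z. The hole, 12 mm square, runs through the post along x
- bar_hinge (a point): on the bar's hinge axis at mid stroke: shaker frame (0, 95, 100) mm, axes as the shaker's. The aluminium bar reaches 210 mm from here to -y, 30 mm wide, 6 mm thick, solid to 170 mm and then forked, its middle plane through the axis, so its top lies 103 mm above the bench when down. Its forked end then stands round the post, 5 mm below the pin
- bar (a joint): opening angle of the hold-down bar, rad: 0 = fully down on its stop, grows as the free end swings up. Its stiff hinge leaves it where it is put; pressing down with under 5 N at 115 mm from the hinge closes it
- pin: steel linch pin, 0.13 kg, lying with its shank level, axis 5 mm above the bench, ring up. Origin: on the shank's axis at the head's shoulder; x along the shank to the nose, z up. Shank 10 mm square, 38 mm long, then a round nose, end at x = 43 mm. Head from x = -20 to 0, 16 mm wide, z -5 to 14. Home: shoulder on the post's front face, nose 17 mm out at the back
- pin_nose (a point): end of the pin's round nose (radius 5 mm), pin frame (43, 0, 0) mm
- pin_grip (a point): middle of the flag grip behind the head, pin frame (-33, 0, 6) mm: 28 mm long (x -47 to -19), 14 mm wide (y), z -5 to 17 mm; hold it across its sides
- ring (a joint): angle of the sprung ring, rad: 0 = open, held by its spring 0.70 rad above the shank towards the nose; grows as it is flipped down over the nose; 0.70 = parallel to the shank. The bow rides on the nose from 0.6 (about 6 N on the tab), snaps past at 0.77 and stays under the nose at about 0.88; stop at 0.95. Unless snapped it springs back to 0
- ring_tab (a point): top middle of the ring's thumb tab (x outward along the ring, z off the tab). Ring of 4 mm wire hinged on the head at pin frame (-8, 0, 3) mm, legs 41 mm apart passing either side of the post, bow 50 mm from the hinge; tab 18 mm wide, 3 mm thick, from 51 to 73 mm, this point at 62 mm. Press it from above, beyond the nose's end (51 mm from the hinge)
- microtube_rack: bystander: clear microtube rack 89 x 66 x 66 mm, origin under its centre
- freezer_box: bystander: white card freezer box 88 x 88 x 53 mm, origin under its centre
- petri_dish: bystander: clear round petri dish, 57 mm wide, 14 mm high, origin under its centre
There are look-alikes about, which are no part of the job. Of the things shaped like the pin, the steel one is meant.

How it is judged:
By the outcome, as a careful person would: the job done as asked, in the order asked, and still so for the second after the job is handed in, with the robot touching nothing.
It also fails if it takes over 72 s, if anything falls off the work surface, if the arm or the gripper's body presses on something with over 40 N, if the wrist force passes 120 N, or if a joint passes its speed limit or range.

### The arm

A 6-joint arm with a two-finger parallel gripper is mounted at the origin on a cart in front of the work surface, level with it; the furniture and walls round the work are solid. World frame = base frame: x ahead of the robot, y to its left, z up, the work surface at z = 0. Lengths are in mm, angles in rad, forces in N, time in s.
With the tool pointing down it reaches from about 300 to 875 mm from the base axis. Payload 6.4 kg.
Tool frame: the origin (TCP) lies at the very end of the fingers, on their centre line; the grasp point (between the pads) lies 19 mm behind it; z points along the fingers, x is the direction in which the jaws open and shut, and the axes are right-handed (so a half turn about z gives the same grasp; the last joint's range is limited). The gripper opens to 85 mm and grips with 20 to 120 N. Pads are 22 mm wide; open, the fingers measure 114 mm over their backs; the gripper's body (76 mm by 85 mm) begins 54 mm behind the grasp point. The pads swing forward as they close: fully open they stand 13 mm farther back than shut.
Start: joints at [1.046, 0.181, 1.607, -0, 1.354, -0.206], TCP at [180.209, 546.046, 231.288] pointing down, gripper open.
Joint ranges: [-2.99, 2.99], [-0.89, 2.07], [0.3, 2.58], [-1.14, 4.28], [0, 2.63], [-3.12, 3.12]. Speed limits (rad/s): [2.57, 2.57, 3.01, 3.14, 3.14, 3.14].

### API

Orientations are given as [roll, pitch, yaw] about the fixed x, y, z axes, in that order (R = Rz(yaw) Ry(pitch) Rx(roll)).
In Python, from workcell import monitor, eyes, env gives the robot as it stands.
- The arm moves only by the shell command python3 -m jog 'ROWS' [FORCE]. ROWS is JSON, a list of rows, each a list of 3 entries, a list of its own where there are three numbers: the shift along the tool's x, y, z in m, then the turn about the tool's z in degrees, then the closure, from 0 (fully open) to 1 (shut). A call has 1 to 8 rows; each row is the pose to reach, as a shift and turn from the pose commanded when the call began, along the tool's axes at that moment; what a row does not reach only later rows make up. A row lasts 1/10 s, in which the tool goes at most 50 mm and 8.59 degrees, less where a joint would pass 70% of its speed; a pose out of reach is approached as far as the arm can. A call with a gripper value outside its range is refused whole. The fingers move at their own pace and stop on an object; FORCE is the grip in N (left out, the last holds). Time passes only in rows, so rows that repeat a pose let the fingers close. It gives the time, the measured TCP pose, the force and the opening at its end, in the units of the state.
- monitor.state(): the state, without advancing time (a new reading comes with each control period).
- eyes.snapshot(name): name is "side" or "top" or "wrist"; returns a dict with "frame" (384x512x3 uint8, red, green, blue), "range_z" (384x512 float32, mm along the optical axis (not along the pixel's ray), 0 where there is no reading), "mtx" (3x3 intrinsics, pixels), "dist" ([k1, k2, p1, p2, k3] as OpenCV has them; the pictures are not rectified), "extrinsics" (4x4, takes a point from world to camera coordinates); the wrist camera has in their place "hand_eye" (4x4, takes a point from camera to tool coordinates, whose origin is the TCP and whose axes are the tool frame's). Camera axes: x right, y up, looking along -z (the intrinsics and any distortion apply to the point x, -y, -z); pixel columns grow to the right and rows downward; lengths in mm; the calibration is good to about 2 mm. A picture is of the moment at which its call begins: read the wrist's pose just before it.
- env.close_job(): hands the job in, once; it reports no verdict.
The state is a dict: "clock": time; "joints": joint angles; "dq": joint speeds; "effort": joint torques, N m; "eef_pos": TCP position; "ee_rot": TCP orientation; "wrist_force": force on the tool from outside, world axes, zero at the start; "ft_torque": the same for the moment, N m; "width": finger opening in mm.
Only numpy, scipy, OpenCV 4.12 (cv2) and the standard library are available. Lean on these libraries where they do the work, as an engineer would, in place of code of your own. Each camera call takes 0.05 s, during which the arm holds its last target.

## Working session

There is one attempt and no reset: what is moved stays moved. The work goes in short steps, Python scripts to look and compute and a shell command to move; the robot and the scene stay as the last step left them, time stands still between calls to the robot, and variables do not carry over. Pictures are saved under pics/ and viewed, and the job is handed in when it is done.

```bash
ls; mkdir -p pics; cat > h.py <<'E'
import numpy as np,cv2
from scipy.spatial.transform import Rotation as Ro
from workcell import monitor,eyes,env
def snap(n,png=None):
    s=monitor.state(); d=eyes.snapshot(n); d['state']=s
    if 'extrinsics' in d: d['c2w']=np.linalg.inv(np.array(d['extrinsics'],float))
    else:
        T=np.eye(4);T[:3,:3]=Ro.from_euler('xyz',s['ee_rot']).as_matrix();T[:3,3]=s['eef_pos']
        d['c2w']=T@np.array(d['hand_eye'],float)
    if png: cv2.imwrite('pics/'+png,d['frame'][:,:,::-1])
    np.savez('last_%s.npz'%n,frame=d['frame'],range_z=d['range_z'],mtx=d['mtx'],dist=d['dist'],c2w=d['c2w'])
    return d
def load(n): return dict(np.load('last_%s.npz'%n))
def rays(d,uv):
    uv=np.array(uv,float).reshape(-1,1,2)
    p=cv2.undistortPoints(uv,np.array(d['mtx'],float),np.array(d['dist'],float)).reshape(-1,2)
    return np.c_[p[:,0],-p[:,1],-np.ones(len(p))]
def onz(d,uv,z):
    r=rays(d,uv)@d['c2w'][:3,:3].T;o=d['c2w'][:3,3]
    return o+r*((z-o[2])/r[:,2])[:,None]
def bydepth(d,uv):
    uv=np.array(uv).reshape(-1,2);r=rays(d,uv);z=d['range_z'][uv[:,1].astype(int),uv[:,0].astype(int)]
    return (r*z[:,None])@d['c2w'][:3,:3].T+d['c2w'][:3,3]
def cloud(d):
    v,u=np.mgrid[0:384,0:512]
    return bydepth(d,np.c_[u.ravel(),v.ravel()]).reshape(384,512,3)
def proj(d,P):
    w=np.linalg.inv(d['c2w']);p=np.array(P,float).reshape(-1,3)@w[:3,:3].T+w[:3,3]
    p=p*[1,-1,-1]
    return cv2.projectPoints(p,np.zeros(3),np.zeros(3),np.array(d['mtx'],float),np.array(d['dist'],float))[0].reshape(-1,2)
def st():
    s=monitor.state()
    print({k:np.round(np.array(v),3).tolist() for k,v in s.items()})
E
python3 - <<'E'
from h import *
for n in('side','top','wrist'):
    d=snap(n,n+'0.png'); print(n,d['mtx'][0,0],d['c2w'].round(2).tolist())
st()
E
```

```text
pics
side 409.36946085290765 [[-1.0, -0.01, 0.04, 641.08], [0.04, -0.55, 0.84, 981.0], [0.02, 0.84, 0.55, 791.88], [0.0, 0.0, 0.0, 1.0]]
top 449.28520960188024 [[-0.01, 0.99, -0.13, 413.94], [-1.0, -0.01, -0.02, -81.79], [-0.02, 0.13, 0.99, 1255.36], [0.0, 0.0, 0.0, 1.0]]
wrist 334.221121428285 [[0.31, -0.9, -0.3, 103.62], [0.95, 0.3, 0.1, 570.18], [-0.0, -0.31, 0.95, 372.11], [0.0, 0.0, 0.0, 1.0]]
{'clock': 0.15, 'joints': [1.046, 0.181, 1.608, -0.0, 1.354, -0.206], 'dq': [-0.001, -0.002, -0.003, -0.001, -0.001, 0.0], 'effort': [0.001, -44.526, -35.169, -0.0, 0.006, -0.0], 'eef_pos': [179.967, 545.666, 230.577], 'ee_rot': [-3.141, 0.001, 1.252], 'wrist_force': [-0.054, 0.182, -0.544], 'ft_torque': [-0.027, 0.034, -0.037], 'width': 85.493}
```

View pics/top0.png

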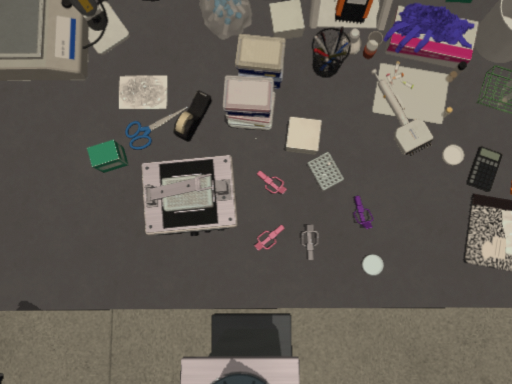

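View pics/side0.png

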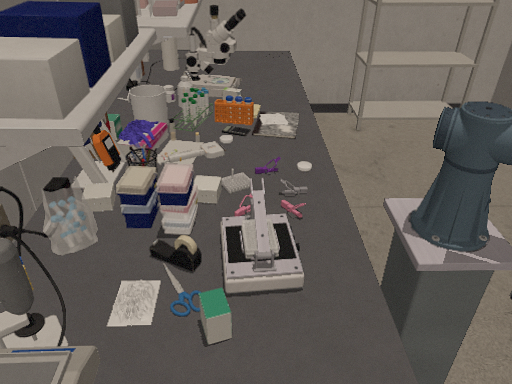

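View pics/wrist0.png

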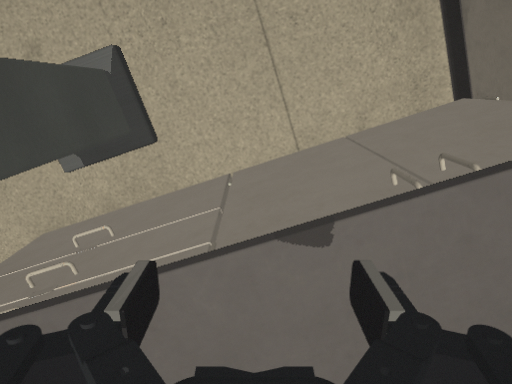

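```bash
python3 - <<'E'
from h import *
d=load('top')
f=d['frame'][:,:,::-1]
a=cv2.resize(f[145:275,130:390],None,fx=3,fy=3,interpolation=cv2.INTER_CUBIC);cv2.imwrite('pics/t1.png',a)
s=load('side')['frame'][:,:,::-1]
cv2.imwrite('pics/s1.png',cv2.resize(s[150:300,200:320],None,fx=4,fy=4,interpolation=cv2.INTER_CUBIC))
print(onz(d,[[310,242],[222,188],[150,193],[190,194]],5).round())
c=cloud(load('side'))
for n in('top','side'):
    c=cloud(load(n)); m=(c[:,:,2]>125)&(c[:,:,0]>250)&(c[:,:,0]<500)&(abs(c[:,:,1]-75)<160); print(n,m.sum(),c[m].min(0).round() if m.any() else 0,c[m].max(0).round() if m.any() else 0)
E
```

```text
[[ 459. -198.    5.]
 [ 612.   46.    5.]
 [ 600.  249.    5.]
 [ 596.  136.    5.]]
top 760 [ 414.  -82. 1255.] [ 414.  -82. 1255.]
side 0 0 0
```

View pics/t1.png

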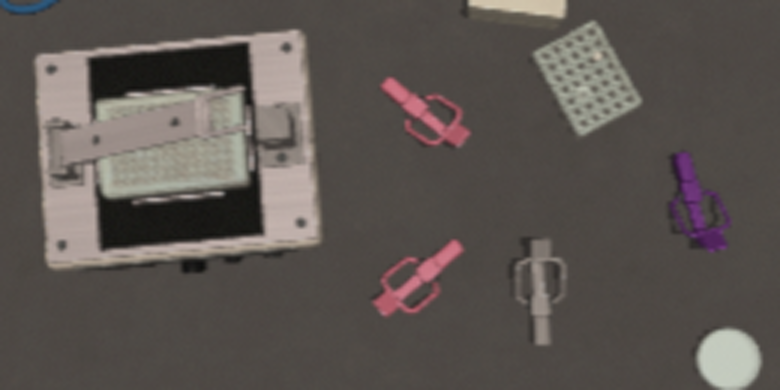

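View pics/s1.png

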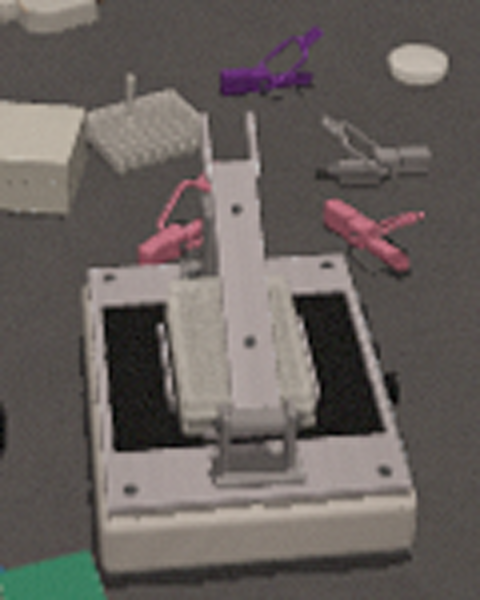

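```bash
python3 - <<'E'
from h import *
for n in('top','side'):
    d=load(n);c=cloud(d); v=d['range_z']>0; print(n,v.mean())
    R=v&(c[:,:,0]>470)&(c[:,:,0]<720)&(c[:,:,1]>-10)&(c[:,:,1]<290)
    m=R&(c[:,:,2]>40)&(c[:,:,2]<72); r=cv2.minAreaRect(c[m][:,:2].astype(np.float32)); print('housing',r,m.sum())
    m=R&(c[:,:,2]>112)
    p=c[m]; print('hi',m.sum())
    for y0 in range(-10,290,15):
        q=p[(p[:,1]>=y0)&(p[:,1]<y0+15)]
        if len(q): print(y0,len(q),np.median(q,0).round(1),q[:,2].max().round(),q[:,0].min().round(),q[:,0].max().round())
    print(np.unique((c[R][:,2]//5*5),return_counts=True))
d=load('top');
hsv=cv2.cvtColor(d['frame'],cv2.COLOR_RGB2HSV)
# steel pin mask
m=np.zeros((384,512),np.uint8);sub=d['frame'][218:265,295:325].astype(int);bg=np.median(sub.reshape(-1,3),0);print(bg)
mm=(sub.sum(2)-bg.sum()>45).astype(np.uint8)
print('\n'.join(''.join('#' if x else '.' for x in r) for r in mm))
E
```

```text
top 0.9961344401041666
housing ((584.786865234375, 133.94561767578125), (212.37167358398438, 249.8212890625), 4.723516464233398) 4586
hi 763
20 51 [597.4  28.3 128.5] 133.0 586.0 611.0
35 67 [597.9  43.2 128.4] 134.0 585.0 612.0
50 35 [590.6  55.4 210.6] 215.0 579.0 615.0
65 30 [595.9  73.2 202.6] 210.0 577.0 614.0
80 85 [594.8  87.  192.8] 200.0 577.0 613.0
95 66 [592.4 102.9 183.4] 189.0 578.0 608.0
110 66 [591.  117.  173.7] 181.0 577.0 607.0
125 68 [590.9 133.  163.9] 170.0 576.0 605.0
140 62 [589.4 147.6 154. ] 160.0 575.0 604.0
155 62 [587.9 162.4 144.4] 152.0 572.0 604.0
170 61 [585.9 177.  135. ] 140.0 572.0 602.0
185 58 [585.  192.  125.2] 132.0 570.0 600.0
200 47 [584.3 204.5 116.3] 124.0 570.0 600.0
215 3 [584.3 225.6 112.6] 113.0 561.0 603.0
230 2 [581.9 232.5 112.1] 112.0 564.0 600.0
(array([-10.,  -5.,   0.,   5.,  15.,  20.,  25.,  30.,  35.,  40.,  45.,
        50.,  55.,  60.,  65.,  70.,  75.,  80.,  85.,  90.,  95., 100.,
       105., 110., 115., 120., 125., 130., 135., 140., 145., 150., 155.,
       160., 165., 170., 175., 180., 185., 190., 195., 200., 205., 210.,
[... 2476 characters left out ...]
.####.....#.......
.......##...######...##.......
.......##...######..###.......
........###.######.##.........
............#######...........
............#######...........
............#######...........
............#######...........
.............#####............
.............#####............
.............#####............
.............#####............
.............#####............
.............######...........
.............######...........
.............######...........
.............######...........
.............######...........
..............................
..............................
..............................
..............................
..............................
```

```bash
cat >> h.py <<'E'
def go(x,y,z,yawdeg):
    s=monitor.state();R=Ro.from_euler('xyz',s['ee_rot']).as_matrix()
    dl=R.T@(np.array([x,y,z])-s['eef_pos'])/1000
    cy=np.degrees(np.arctan2(R[1,0],R[0,0]));t=-(yawdeg-cy);t=(t+180)%360-180
    print('shift',dl.round(4).tolist(),'turn',round(t,2),'rows',np.linalg.norm(dl)/.05,abs(t)/8.59,'clock',s['clock'])
E
python3 -c "
from h import *
go(560,100,290,94.7)"
```

```text
shift [-0.3042, 0.5005, -0.0592] turn -22.96 rows 11.774111140673465 2.6733985364997395 clock 0.15
```

```bash
python3 -m jog '[[[-0.304,0.500,-0.059],-23,1],[[-0.304,0.500,-0.059],-23,1],[[-0.304,0.500,-0.059],-23,1],[[-0.304,0.500,-0.059],-23,1],[[-0.304,0.500,-0.059],-23,1],[[-0.304,0.500,-0.059],-23,1],[[-0.304,0.500,-0.059],-23,1],[[-0.304,0.500,-0.059],-23,1]]' 40; python3 -c "
from h import *
go(560,100,290,94.7)"
```

```text
clock: 0.95
eef_pos: [433.9, 247.8, 270.8]
ee_rot: [3.141, -0.0, 1.653]
wrist_force: [0.9, 0.8, 0.9]
width: -0.1
shift [-0.1577, 0.1135, -0.0192] turn 0.03 rows 3.90457442113255 0.0037030376985352827 clock 0.95
```

```bash
python3 -m jog '[[[-0.155,0.112,-0.018],0,1],[[-0.155,0.112,-0.018],0,1],[[-0.155,0.112,-0.018],0,1],[[-0.155,0.112,-0.018],0,1],[[-0.155,0.112,-0.018],0,1],[[-0.155,0.112,-0.018],0,1]]'; python3 - <<'E'
from h import *
st()
d=snap('wrist','w1.png')
E
```

```text
clock: 1.55
eef_pos: [557.5, 103.6, 287.9]
ee_rot: [-3.14, -0.001, 1.651]
wrist_force: [-0.3, 0.5, -0.4]
width: 0.0
{'clock': 1.55, 'joints': [-0.026, 0.121, 1.559, 0.0, 1.462, -1.677], 'dq': [0.039, -0.02, 0.024, 0.004, 0.004, 0.003], 'effort': [-1.521, -42.396, -37.389, -0.152, -0.114, -0.062], 'eef_pos': [557.472, 103.569, 287.937], 'ee_rot': [-3.14, -0.001, 1.651], 'wrist_force': [-0.252, 0.481, -0.426], 'ft_torque': [0.036, -0.025, -0.026], 'width': 0.046}
```

View pics/w1.png

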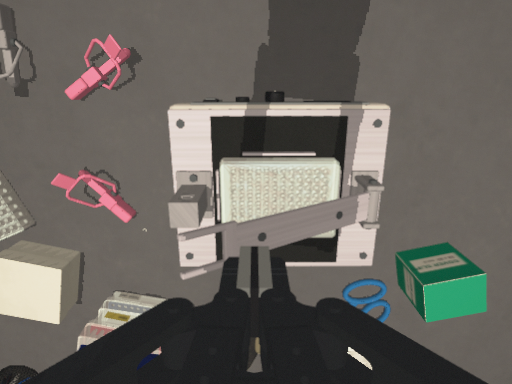

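```bash
python3 - <<'E'
from h import *
d=load('wrist');f=d['frame'][:,:,::-1]
cv2.imwrite('pics/w1c.png',cv2.resize(f[95:275,160:400],None,fx=3.3,fy=3.3,interpolation=cv2.INTER_CUBIC))
cv2.imwrite('pics/w1p.png',cv2.resize(f[165:235,160:220],None,fx=8,fy=8,interpolation=cv2.INTER_CUBIC))
c=cloud(d)
R=(d['range_z']>0)&(c[:,:,0]>470)&(c[:,:,0]<720)&(c[:,:,1]>-10)&(c[:,:,1]<290)
m=R&(c[:,:,2]>40)&(c[:,:,2]<72);print(cv2.minAreaRect(c[m][:,:2].astype(np.float32)))
m=R&(c[:,:,2]>122)&(c[:,:,2]<138)&(c[:,:,1]<65);q=c[m];print(len(q),cv2.minAreaRect(q[:,:2].astype(np.float32)),np.median(q,0),q.min(0),q.max(0))
E
```

```text
((582.548583984375, 133.20074462890625), (206.2120361328125, 248.2267608642578), 4.481041431427002)
800 ((599.333984375, 37.825828552246094), (26.277172088623047, 28.35222816467285), 4.780489921569824) [597.89991743  38.11782157 128.98766024] [585.57178754  23.0351536  122.00550227] [613.43461218  52.76917247 131.15623313]
```

View pics/w1c.png

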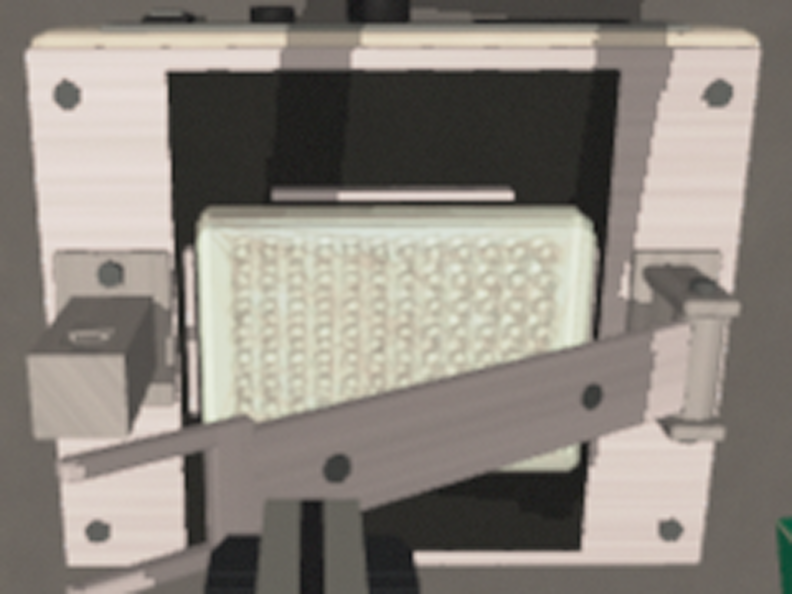

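View pics/w1p.png

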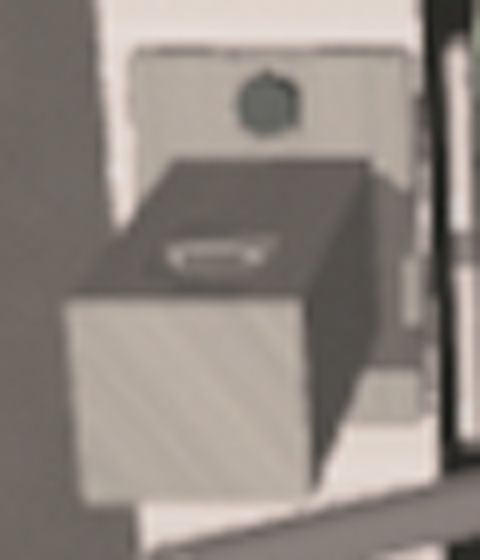

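```bash
python3 - <<'E'
from h import *
d=load('wrist')
P=onz(d,[[168.3,202.2],[197.9,202.2],[170,227.5],[199,226.5]],130);print(P.round(1))
o=(P[0]+P[1]+P[2]+P[3])/4;print('postc',o, np.linalg.norm(P[0]-P[1]),np.linalg.norm(P[0]-P[2]),np.degrees(np.arctan2(*(P[0]-P[1])[:2])))
# hole on front plane
th=np.radians(4.7);n=np.array([np.cos(th),np.sin(th),0]);yv=np.array([-np.sin(th),np.cos(th),0]);
q=(P[0]+P[1])/2
uv=[[160+168/8,165+248/8],[160+275/8,165+240/8],[160+180/8,165+270/8],[160+260/8,165+268/8]]
r=rays(d,uv)@d['c2w'][:3,:3].T;oo=d['c2w'][:3,3]
H=oo+r*(((q-oo)@n)/(r@n))[:,None];print(H.round(1),((H-o)@yv).round(1))
# bar hinge pin etc
for uv,z in ([[170,108],52],[[388,105],52],[[373,265],62],[[180,267],62]): print(onz(d,[uv],z).round(1))
E
```

```text
[[587.1  23.2 130. ]
 [584.8  51.2 130. ]
 [613.1  24.9 130. ]
 [609.8  53.  130. ]]
postc [598.72117603  38.08345614 130.        ] 28.12281018921772 26.0572715228702 175.32678675422406
[[586.5  31.3 110.9]
 [585.4  44.1 107.7]
 [586.2  34.5 119.6]
 [585.4  44.2 118.9]] [-5.8  7.1 -2.5  7.2]
[[506.1   5.8  52. ]]
[[483.5 243.2  52. ]]
[[674.1 260.1  62. ]]
[[696.4  21.2  62. ]]
```

```bash
python3 -c "
from h import *
go(592,113,200,94.7)"
```

```text
shift [0.0055, 0.0358, 0.0879] turn 0.0 rows 1.9017875584079071 0.0005745519655003244 clock 1.6
```

```bash
python3 -m jog '[[[0.006,0.034,0.040],0,1],[[0.006,0.034,0.087],0,1],[[0.006,0.034,0.087],0,1],[[0.006,0.034,0.105],0,1],[[0.006,0.034,0.120],0,1],[[0.006,0.034,0.135],0,1],[[0.006,0.034,0.150],0,1],[[0.006,0.034,0.162],0,1]]'; python3 -c "
from h import *
go(592,113,103,94.7)"
```

```text
clock: 2.4
eef_pos: [590.7, 113.2, 125.9]
ee_rot: [3.142, 0.0, 1.654]
wrist_force: [0.2, -1.5, 1.2]
width: -0.0
shift [-0.0003, 0.0013, 0.0229] turn 0.05 rows 0.458968724817482 0.005438701909091292 clock 2.4
```

```bash
python3 -m jog '[[[0,0.001,0.008],0,1],[[0,0.001,0.016],0,1],[[0,0.001,0.019],0,1],[[0,0.001,0.021],0,1],[[0,0.001,0.022],0,1]]'; python3 -m jog '[[[0,0,0.0005],0,1],[[0,0,0.001],0,1]]';
```

```text
clock: 2.9
eef_pos: [592.0, 113.2, 104.7]
ee_rot: [3.141, -0.0, 1.653]
wrist_force: [-1.1, -0.5, 1.0]
width: -0.3
clock: 3.1
eef_pos: [592.1, 113.2, 104.0]
ee_rot: [3.141, 0.0, 1.653]
wrist_force: [-0.8, -0.7, 1.1]
width: 0.7
```

```bash
python3 -m jog '[[[0,0,0.0008],0,1],[[0,0,0.0015],0,1],[[0,0,0.0015],0,1]]';python3 -m jog '[[[0,0,0.0005],0,1],[[0,0,0.001],0,1],[[0,0,0.001],0,1]]'
```

```text
clock: 3.4
eef_pos: [592.1, 113.2, 103.0]
ee_rot: [3.141, 0.0, 1.654]
wrist_force: [-2.5, -0.6, 6.1]
width: 0.1
clock: 3.7
eef_pos: [592.2, 113.2, 102.9]
ee_rot: [3.141, 0.0, 1.654]
wrist_force: [-5.4, 0.0, 11.5]
width: -0.1
```

```bash
python3 -c "
from h import *
go(465,-198,210,94.7)"; python3 -m jog '[[[0,0,-0.05],0,1],[[-0.02,-0.02,-0.09],0,1],[[-0.07,-0.04,-0.106],0,1],[[-0.30,-0.152,-0.106],0,0.5],[[-0.30,-0.152,-0.106],0,0.5],[[-0.30,-0.152,-0.106],0,0.5],[[-0.30,-0.152,-0.106],0,0.5],[[-0.30,-0.152,-0.106],0,0.5]]'; python3 -c "
from h import *
go(465,-198,210,94.7)
print(monitor.state()['eef_pos'])"
```

```text
shift [-0.2997, -0.1524, -0.1071] turn 0.05 rows 7.057068442959667 0.005731595774473447 clock 3.7
clock: 4.5
eef_pos: [468.5, -189.0, 207.4]
ee_rot: [3.141, 0.001, 1.654]
wrist_force: [0.1, -0.5, -0.5]
width: 43.0
shift [-0.0087, -0.0042, -0.0026] turn 0.05 rows 0.19993626386485552 0.0057111817507730705 clock 4.5
[ 468.49887382 -189.01018313  207.37753005]
```

```bash
python3 -m jog '[[[0,0,0],0,0.5],[[0,0,0],0,0.5]]'; python3 - <<'E'
from h import *
d=snap('wrist','w2.png');print(d['state']['eef_pos'],d['state']['dq'])
d=snap('side','s2.png');f=d['frame'][:,:,::-1]
cv2.imwrite('pics/s2c.png',cv2.resize(f[150:300,200:320],None,fx=4,fy=4,interpolation=cv2.INTER_CUBIC))
E
```

```text
clock: 4.7
eef_pos: [469.1, -188.4, 207.1]
ee_rot: [3.141, -0.0, 1.65]
wrist_force: [-0.0, -0.2, -0.5]
width: 43.0
[ 469.0535607  -188.36363785  207.11538813] [0.05362596 0.00260238 0.00270408 0.00482696 0.00250062 0.00527518]
```

View pics/w2.png

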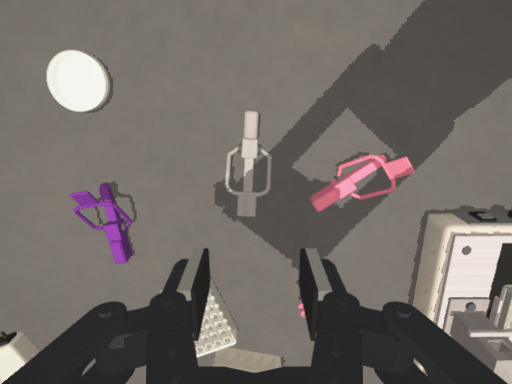

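View pics/s2c.png

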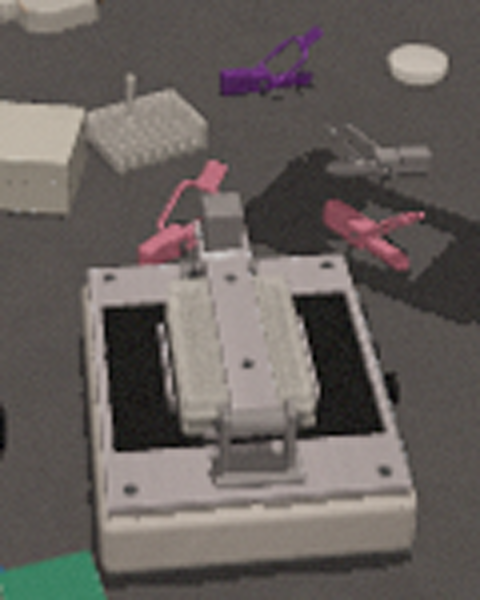

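```bash
python3 - <<'E'
from h import *
d=load('wrist');f=d['frame'][:,:,::-1]
cv2.imwrite('pics/w2c.png',cv2.resize(f[100:225,210:290],None,fx=4.8,fy=4.8,interpolation=cv2.INTER_CUBIC))
c=cloud(d);g=d['frame'].astype(int).sum(2)
for v in range(108,222,5):
    print(v,' '.join('%3d/%d'%(g[v,u],c[v,u,2]) for u in range(236,264,2)))
E
```

```text
108 355/0 355/0 358/0 357/0 357/-1 358/0 357/0 359/0 363/0 361/0 356/-1 356/0 355/0 359/0
113 360/0 358/0 361/-1 362/0 413/0 567/21 600/20 605/21 606/20 608/21 565/20 383/20 334/-2 359/-1
118 358/0 356/-1 357/0 360/0 439/18 582/21 608/21 618/20 619/22 618/19 557/21 338/20 304/1 358/0
123 357/0 355/0 359/-1 360/-1 454/20 585/22 607/21 616/20 614/21 614/21 540/20 283/18 309/-1 363/-1
128 362/-1 362/-1 360/0 359/-1 481/19 583/20 604/21 612/22 611/21 605/20 519/20 249/-1 363/0 362/-1
133 357/0 360/0 361/0 348/0 508/19 589/21 606/21 610/20 604/21 592/20 490/19 246/0 362/0 357/-1
138 359/0 363/0 365/-2 421/-1 481/17 482/21 497/20 513/21 530/20 521/21 415/20 312/0 355/-2 363/0
143 359/0 350/0 309/0 490/16 627/18 635/17 622/18 614/18 625/17 627/18 599/18 324/17 363/0 363/0
148 588/9 403/10 347/11 537/17 627/18 626/17 617/19 612/18 623/16 617/18 590/18 329/12 330/10 402/8
153 357/-1 347/-1 330/0 598/18 625/18 622/17 613/17 608/18 619/18 610/19 572/17 241/9 301/10 407/0
158 358/-1 357/0 362/0 380/-2 472/16 594/18 586/18 601/18 583/19 430/17 418/17 357/-1 312/0 277/0
163 354/0 353/0 352/-1 357/
[... 418 characters left out ...]
238/0 239/-1 240/-1
188 235/-1 243/0 242/0 255/-1 397/10 402/8 397/8 403/9 327/8 244/0 241/0 242/0 240/-1 238/0
193 412/41 414/40 405/41 412/41 411/40 412/41 410/41 414/39 412/41 404/41 401/40 391/40 396/39 401/40
198 237/0 355/43 395/44 396/44 386/44 382/44 397/43 400/44 404/42 399/42 299/42 237/0 235/0 235/0
203 236/-1 385/47 397/47 399/46 384/47 382/47 397/47 399/47 406/47 399/47 280/45 236/0 233/-1 240/0
208 255/-1 392/51 398/49 396/50 387/50 390/50 393/50 399/49 404/49 395/50 256/0 236/0 240/-1 238/0
213 275/0 393/52 399/53 405/52 380/54 385/53 392/54 403/52 408/52 389/53 245/0 237/0 240/1 235/0
218 239/0 240/0 239/348 235/0 236/0 239/0 241/0 242/0 245/-1 247/-2 239/0 240/0 242/0 241/-1
```

View pics/w2c.png

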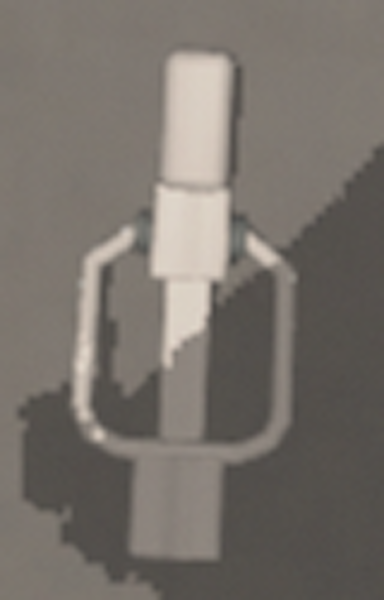

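```bash
python3 - <<'E'
from h import *
d=load('wrist')
P=onz(d,[[244.9,113],[256.9,113],[243.7,133],[256.2,133]],22)
a=(P[0]+P[1])/2;b=(P[2]+P[3])/2
print(P.round(1),np.linalg.norm(P[0]-P[1]),np.linalg.norm(P[2]-P[3]),np.degrees(np.arctan2(*(b-a)[[1,0]])))
# head edges z=19, rows 145,153 ; shank z=10 rows 165..188
H=onz(d,[[241.8,143],[257.3,143],[240.8,153],[256.6,153]],19);print('head',H.round(1))
S=onz(d,[[243.9,163],[253.3,163],[243,188],[252.2,188]],10);print('shank',S.round(1))
for A in(H,S):
    x=(A[0]+A[1])/2;y=(A[2]+A[3])/2;print(x.round(1),y.round(1),np.degrees(np.arctan2(*(y-x)[[1,0]])),np.linalg.norm(A[0]-A[1]))
e=onz(d,[[251,110.5],[249.5,137.5],[249,157.5]],22);print('ends',e.round(1),onz(d,[[249.5,137.5],[248.5,158]],19).round(1))
T=onz(d,[[251,111],[248.5,216.5],[248.5,158]],19)
x=(P[0]+P[1])/2;y=onz(d,[[247.6,188]],10)[0];print('overall yaw',np.degrees(np.arctan2(*(y-x)[[1,0]])))
E
```

```text
[[ 413.  -202.8   22. ]
 [ 412.1 -191.4   22. ]
 [ 431.9 -202.6   22. ]
 [ 430.9 -190.5   22. ]] 11.412467531555414 12.10598197662847 1.6199161840908898
head [[ 442.2 -203.8   19. ]
 [ 441.  -188.6   19. ]
 [ 452.2 -204.1   19. ]
 [ 451.  -188.5   19. ]]
shank [[ 464.1 -200.5   10. ]
 [ 463.3 -190.8   10. ]
 [ 491.1 -199.5   10. ]
 [ 490.3 -189.8   10. ]]
[ 441.6 -196.2   19. ] [ 451.6 -196.3   19. ] -0.5153896381524458 15.289846659383231
[ 463.7 -195.6   10. ] [ 490.7 -194.7   10. ] 2.0410446516740315 9.706253210603363
ends [[ 410.2 -197.2   22. ]
 [ 435.8 -196.7   22. ]
 [ 455.5 -195.7   22. ]] [[ 436.2 -196.7   19. ]
 [ 456.7 -196.1   19. ]]
overall yaw 1.7614303867389458
```

```bash
python3 -c "
from h import *
go(422.5,-196.8,40,91.7)"
```

```text
shift [-0.0065, -0.0479, 0.167] turn 3.07 rows 3.476445555434464 0.3570948664715733 clock 4.8
```

```bash
python3 -m jog '[[[-0.006,-0.048,0.04],3,0.5],[[-0.006,-0.048,0.09],3,0.5],[[-0.006,-0.048,0.13],3,0.5],[[-0.006,-0.048,0.160],3,0.5],[[-0.006,-0.048,0.167],3,0.5],[[-0.006,-0.048,0.167],3,0.5],[[-0.006,-0.048,0.167],3,0.5]]' 50; python3 - <<'E'
from h import *
go(422.5,-196.8,4,91.7)
d=snap('wrist','w3.png')
E
```

```text
clock: 5.5
eef_pos: [423.6, -197.5, 41.6]
ee_rot: [3.14, 0.002, 1.603]
wrist_force: [0.6, -0.5, 0.2]
width: 42.8
shift [0.0008, -0.0012, 0.0376] turn 0.13 rows 0.7522521555496415 0.014582852481995399 clock 5.5
```

View pics/w3.png

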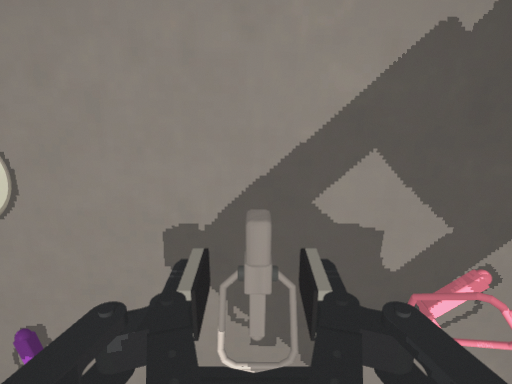

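```bash
python3 -m jog '[[[0.001,-0.001,0.020],0,0.5],[[0.001,-0.001,0.032],0,0.5],[[0.001,-0.001,0.035],0,0.5],[[0.001,-0.001,0.035],0,0.5],[[0.001,-0.001,0.035],0,0.5]]' 50;python3 -m jog '[[[0,0,0],0,0.7],[[0,0,0],0,0.9],[[0,0,0],0,1],[[0,0,0],0,1],[[0,0,0],0,1],[[0,0,0],0,1]]' 50; python3 - <<'E'
from h import *
st()
d=snap('wrist','w4.png')
E
```

```text
clock: 6.05
eef_pos: [421.4, -196.7, 5.7]
ee_rot: [3.141, 0.001, 1.601]
wrist_force: [0.3, 0.6, -0.5]
width: 42.8
clock: 6.65
eef_pos: [421.4, -196.6, 5.7]
ee_rot: [3.141, 0.001, 1.601]
wrist_force: [-2.1, 0.7, 5.4]
width: 12.9
{'clock': 6.65, 'joints': [-0.693, 0.29, 2.016, 0.0, 0.834, -2.294], 'dq': [-0.0, -0.001, -0.0, 0.001, 0.0, -0.001], 'effort': [-0.193, -36.162, -22.691, 0.001, -0.462, 0.019], 'eef_pos': [421.363, -196.629, 5.666], 'ee_rot': [3.141, 0.001, 1.601], 'wrist_force': [-2.113, 0.666, 5.382], 'ft_torque': [0.183, 0.14, 0.032], 'width': 12.879}
```

View pics/w4.png

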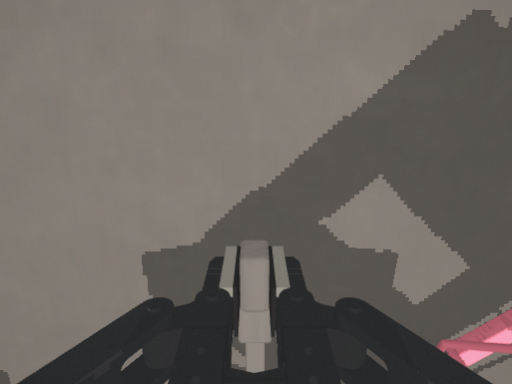

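```bash
python3 -m jog '[[[0,0,-0.02],0,1],[[0,0,-0.06],0,1],[[0,0,-0.10],0,1],[[0,0,-0.14],0,1],[[0,0,-0.14],0,1],[[0,0,-0.14],0,1]]'; python3 - <<'E'
from h import *
st()
go(478,28.2,114,94.7)
d=snap('wrist','w5.png')
d=snap('side','s5.png');f=d['frame'][:,:,::-1]
cv2.imwrite('pics/s5c.png',cv2.resize(f[100:220,240:360],None,fx=5,fy=5,interpolation=cv2.INTER_CUBIC))
E
```

```text
clock: 7.3
eef_pos: [421.4, -196.7, 145.8]
ee_rot: [3.14, 0.002, 1.601]
wrist_force: [0.7, 0.0, -1.5]
width: 12.7
{'clock': 7.3, 'joints': [-0.693, 0.031, 1.958, -0.0, 1.151, -2.294], 'dq': [-0.002, 0.04, 0.038, -0.002, -0.002, 0.001], 'effort': [0.01, -35.812, -34.164, 0.029, -0.065, 0.001], 'eef_pos': [421.358, -196.655, 145.766], 'ee_rot': [3.14, 0.002, 1.601], 'wrist_force': [0.685, 0.031, -1.541], 'ft_torque': [0.03, 0.041, -0.013], 'width': 12.744}
shift [0.2231, 0.0634, 0.0315] turn -2.96 rows 4.680901404112963 0.34484654290353733 clock 7.3
```

View pics/w5.png

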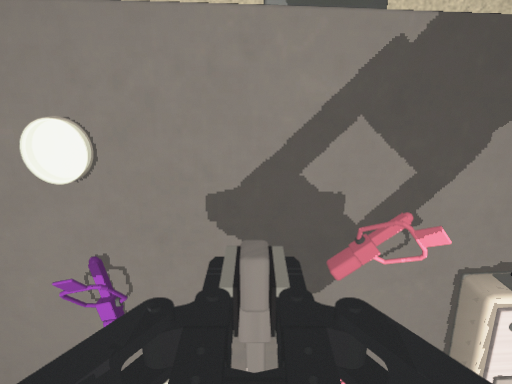

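View pics/s5c.png

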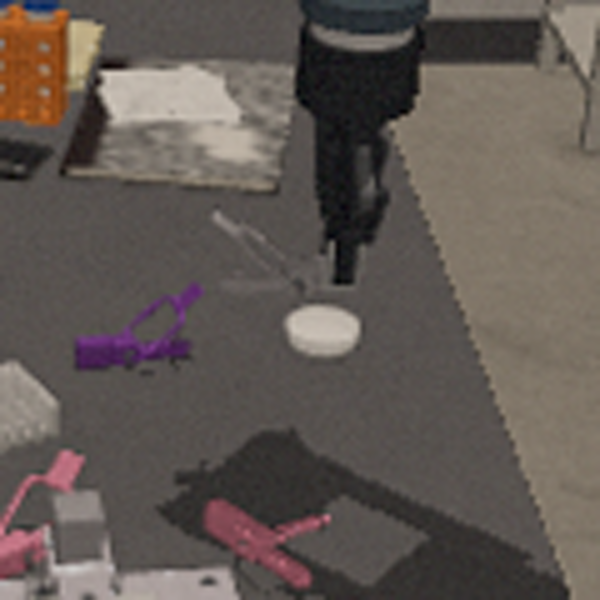

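```bash
python3 -m jog '[[[0.05,0,0],-3,1],[[0.10,0.02,0],-3,1],[[0.15,0.04,0.01],-3,1],[[0.19,0.06,0.02],-3,1],[[0.22,0.063,0.028],-3,1],[[0.223,0.063,0.031],-3,1],[[0.223,0.063,0.031],-3,1],[[0.223,0.063,0.031],-3,1]]'; python3 - <<'E'
from h import *
s=monitor.state();print(s['eef_pos'],s['ee_rot'])
go(492.9,29.4,113.7,94.7)
d=snap('side','s6.png');f=d['frame'][:,:,::-1]
cv2.imwrite('pics/s6c.png',cv2.resize(f[150:290,220:340],None,fx=5,fy=5,interpolation=cv2.INTER_CUBIC))
d=snap('top','t6.png');f=d['frame'][:,:,::-1]
cv2.imwrite('pics/t6c.png',cv2.resize(f[145:265,140:270],None,fx=5,fy=5,interpolation=cv2.INTER_CUBIC))
E
```

```text
clock: 8.2
eef_pos: [476.5, 27.9, 113.1]
ee_rot: [-3.14, -0.0, 1.653]
wrist_force: [-1.1, -0.5, -1.5]
width: 13.1
[476.51265956  27.92582842 113.11352888] [-3.13960147e+00 -1.43882258e-04  1.65317825e+00]
shift [0.0001, 0.0165, -0.0006] turn 0.02 rows 0.3292792473421141 0.0023441676719962758 clock 8.2
```

View pics/s6c.png

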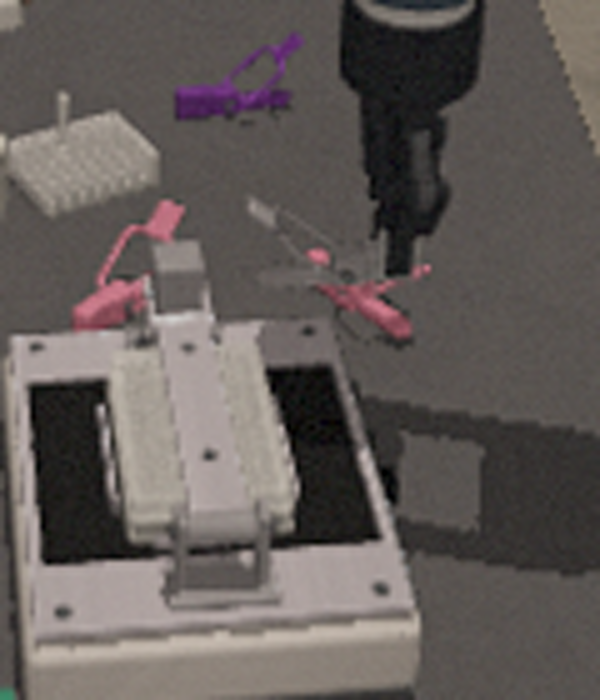

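View pics/t6c.png

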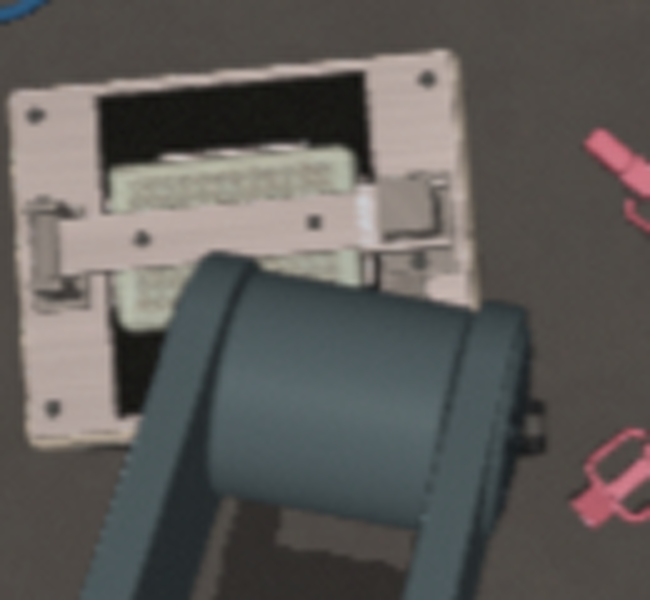

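```bash
python3 -m jog '[[[0,0.01,-0.0006],0,1],[[0,0.018,-0.0006],0,1],[[0,0.024,-0.0006],0,1],[[0,0.027,-0.0006],0,1],[[0,0.027,-0.0006],0,1]]'; python3 - <<'E'
from h import *
s=monitor.state();print(s['eef_pos'],s['wrist_force'])
go(507.9,30.6,113.7,94.7)
E
```

```text
clock: 8.8
eef_pos: [504.6, 30.6, 114.6]
ee_rot: [3.142, 0.0, 1.653]
wrist_force: [-0.5, -0.4, -1.1]
width: 12.5
[504.60203475  30.60757857 114.61557107] [-0.54639369 -0.44373034 -1.10018073]
shift [-0.0003, 0.0033, 0.0009] turn 0.04 rows 0.06845407981679129 0.004258039401042323 clock 8.8
```

```bash
python3 -m jog '[[[0,0.001,0.0009],0,1],[[0,0.002,0.0009],0,1],[[0,0.003,0.0009],0,1],[[0,0.004,0.0009],0,1],[[0,0.005,0.0009],0,1],[[0,0.006,0.0009],0,1],[[0,0.006,0.0009],0,1]]'; python3 - <<'E'
from h import *
s=monitor.state();print(s['eef_pos'],s['wrist_force'])
E
```

```text
clock: 9.5
eef_pos: [510.3, 31.2, 113.8]
ee_rot: [3.141, 0.0, 1.653]
wrist_force: [0.1, -0.5, -1.1]
width: 12.8
[510.25218069  31.15469572 113.78625362] [ 0.11742683 -0.51037999 -1.05860788]
```

```bash
python3 -m jog '[[[0,0.001,0],0,1],[[0,0.002,0],0,1],[[0,0.003,0],0,1],[[0,0.004,0],0,1],[[0,0.004,0],0,1]]'; python3 - <<'E'
from h import *
s=monitor.state();print(s['eef_pos'],s['wrist_force'])
E
```

```text
clock: 10.0
eef_pos: [514.2, 31.5, 113.8]
ee_rot: [3.141, -0.0, 1.653]
wrist_force: [0.3, -0.5, -0.8]
width: 12.8
[514.24277005  31.49087753 113.75887875] [ 0.27344558 -0.5188665  -0.80847003]
```

```bash
python3 -m jog '[[[0,0.001,0],0,1],[[0,0.002,0],0,1],[[0,0.003,0],0,1],[[0,0.004,0],0,1],[[0,0.005,0],0,1],[[0,0.006,0],0,1],[[0,0.006,0],0,1]]'; python3 - <<'E'
from h import *
s=monitor.state();print(s['eef_pos'],s['wrist_force'],s['ft_torque'])
d=snap('side','s7.png');f=d['frame'][:,:,::-1]
cv2.imwrite('pics/s7c.png',cv2.resize(f[170:270,230:330],None,fx=6,fy=6,interpolation=cv2.INTER_CUBIC))
E
```

```text
clock: 10.7
eef_pos: [520.2, 32.0, 113.7]
ee_rot: [3.142, 0.0, 1.653]
wrist_force: [0.0, 0.4, -1.2]
width: 12.8
[520.19522261  32.00791026 113.72602249] [ 0.04194862  0.43422044 -1.2035798 ] [0.00218    0.05025648 0.06094336]
```

View pics/s7c.png

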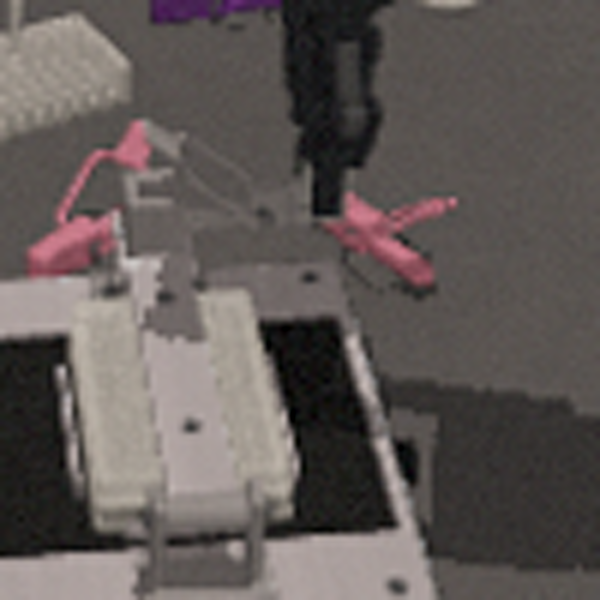

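```bash
python3 -m jog '[[[0,0.002,0],0,1],[[0,0.004,0],0,1],[[0,0.006,0],0,1],[[0,0.008,0],0,1],[[0,0.010,0],0,1]]'; python3 - <<'E'
from h import *
s=monitor.state();print(s['eef_pos'],s['wrist_force'],s['ft_torque'])
E
```

```text
clock: 11.25
eef_pos: [530.2, 32.8, 113.7]
ee_rot: [3.142, 0.0, 1.653]
wrist_force: [0.3, 0.1, -1.3]
width: 12.8
[530.23001195  32.83084811 113.71972903] [ 0.32558101  0.13136293 -1.28889493] [-0.00208128 -0.00927393 -0.03538098]
```

```bash
python3 -m jog '[[[0,0.002,0],0,1],[[0,0.004,0],0,1],[[0,0.006,0],0,1],[[0,0.008,0],0,1],[[0,0.010,0],0,1],[[0,0.012,0],0,1]]'; python3 - <<'E'
from h import *
s=monitor.state();print(s['eef_pos'],s['wrist_force'],s['ft_torque'])
E
```

```text
clock: 11.85
eef_pos: [542.2, 33.8, 113.8]
ee_rot: [3.142, 0.0, 1.653]
wrist_force: [-0.3, -0.1, -1.4]
width: 12.8
[542.15354664  33.81228267 113.75507939] [-0.25450901 -0.12926899 -1.37325566] [-0.03965603  0.02177327 -0.00258311]
```

Now the last ~8 mm, 1 mm steps.

```bash
python3 -m jog '[[[0,0.001,0],0,1],[[0,0.002,0],0,1],[[0,0.003,0],0,1],[[0,0.004,0],0,1],[[0,0.005,0],0,1],[[0,0.006,0],0,1],[[0,0.007,0],0,1]]';  python3 -m jog '[[[0,0.0005,0],0,1],[[0,0.001,0],0,1],[[0,0.001,0],0,1]]'; python3 -m jog '[[[0,0.0005,0],0,1],[[0,0.001,0],0,1],[[0,0.001,0],0,1]]'
```

```text
clock: 12.55
eef_pos: [549.0, 34.4, 113.7]
ee_rot: [-3.142, 0.0, 1.653]
wrist_force: [0.8, 0.1, -1.5]
width: 12.8
clock: 12.85
eef_pos: [550.0, 34.5, 113.7]
ee_rot: [3.142, -0.0, 1.653]
wrist_force: [0.7, -0.0, -0.9]
width: 12.7
clock: 13.15
eef_pos: [550.7, 34.6, 113.6]
ee_rot: [-3.141, -0.0, 1.653]
wrist_force: [-1.5, 0.0, -0.1]
width: 12.9
```

```bash
python3 -m jog '[[[0,0.0005,0],0,1],[[0,0.001,0],0,1],[[0,0.001,0],0,1]]';  python3 -m jog '[[[0,0.0005,0],0,1],[[0,0.001,0],0,1],[[0,0.001,0],0,1]]'; python3 - <<'E'
from h import *
d=snap('side','s8.png');f=d['frame'][:,:,::-1]
cv2.imwrite('pics/s8c.png',cv2.resize(f[170:270,230:330],None,fx=6,fy=6,interpolation=cv2.INTER_CUBIC))
d=snap('wrist','w8.png')
E
```

```text
clock: 13.45
eef_pos: [550.7, 34.6, 113.4]
ee_rot: [-3.139, -0.0, 1.654]
wrist_force: [-5.6, -1.6, 1.3]
width: 12.6
clock: 13.75
eef_pos: [550.7, 34.7, 113.2]
ee_rot: [-3.136, -0.0, 1.654]
wrist_force: [-10.8, -1.2, 4.4]
width: 12.6
```

View pics/s8c.png

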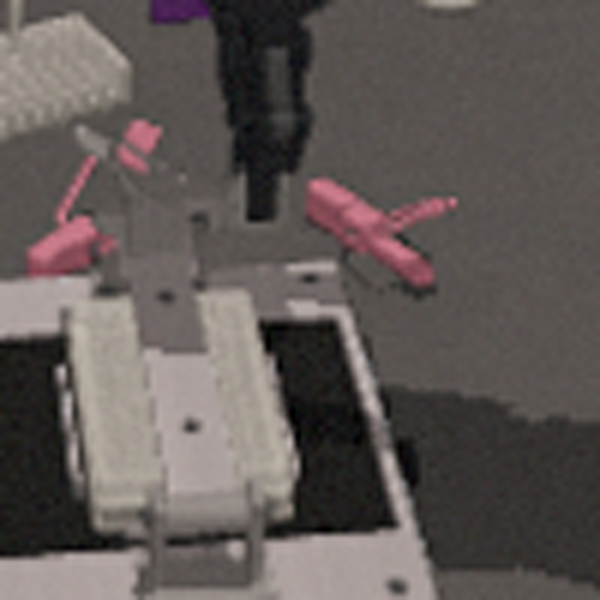

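View pics/w8.png

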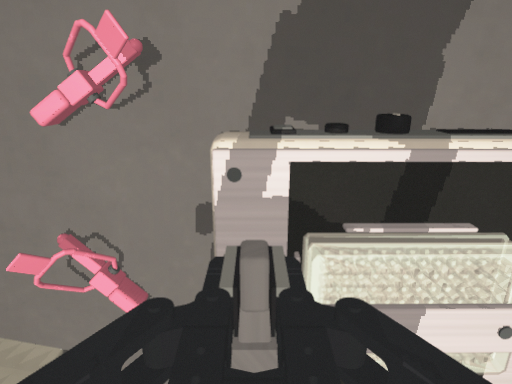

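```bash
python3 -m jog '[[[0,-0.001,-0.0003],0,1],[[0,-0.0015,-0.0003],0,1],[[0,-0.0015,-0.0003],0,1]]'; python3 -m jog '[[[0,0,0],0,0.95],[[0,0,0],0,0.85],[[0,0,0],0,0.7],[[0,0,0],0,0.55],[[0,0,0],0,0.5]]'; python3 - <<'E'
from h import *
st()
E
```

```text
clock: 14.15
eef_pos: [550.7, 34.7, 113.5]
ee_rot: [-3.14, -0.0, 1.653]
wrist_force: [-4.4, -0.4, -2.4]
width: 12.8
clock: 14.65
eef_pos: [552.9, 34.5, 115.0]
ee_rot: [3.138, 0.001, 1.653]
wrist_force: [0.8, -0.2, -0.6]
width: 42.9
{'clock': 14.65, 'joints': [-0.152, 0.266, 1.758, 0.0, 1.114, -1.806], 'dq': [-0.001, 0.002, 0.005, -0.002, 0.005, 0.0], 'effort': [0.002, -44.387, -30.799, 0.004, -0.025, -0.0], 'eef_pos': [552.884, 34.482, 115.032], 'ee_rot': [3.138, 0.001, 1.653], 'wrist_force': [0.773, -0.193, -0.606], 'ft_torque': [-0.049, 0.016, -0.004], 'width': 42.918}
```

```bash
python3 -m jog '[[[0,0,-0.03],0,0.5],[[0,0,-0.08],0,0.5],[[0,0,-0.12],0,0.5],[[0,0.025,-0.12],0,1],[[0,0.06,-0.12],0,1],[[0,0.072,-0.12],0,1],[[0,0.072,-0.12],0,1],[[0,0.072,-0.12],0,1]]'; python3 - <<'E'
from h import *
st()
d=snap('wrist','w9.png')
f=d['frame'][:,:,::-1]
d=snap('side','s9.png');f=d['frame'][:,:,::-1]
cv2.imwrite('pics/s9c.png',cv2.resize(f[170:270,230:330],None,fx=6,fy=6,interpolation=cv2.INTER_CUBIC))
E
```

```text
clock: 15.45
eef_pos: [623.0, 40.6, 233.9]
ee_rot: [-3.141, -0.0, 1.654]
wrist_force: [-0.7, -0.1, -0.2]
width: -0.2
{'clock': 15.45, 'joints': [-0.125, 0.287, 1.473, -0.0, 1.382, -1.778], 'dq': [-0.002, -0.018, 0.02, -0.002, 0.002, 0.0], 'effort': [-0.069, -49.928, -36.289, 0.007, -0.079, 0.005], 'eef_pos': [622.975, 40.608, 233.907], 'ee_rot': [-3.141, -0.0, 1.654], 'wrist_force': [-0.69, -0.143, -0.157], 'ft_torque': [-0.004, 0.057, 0.052], 'width': -0.244}
```

View pics/w9.png

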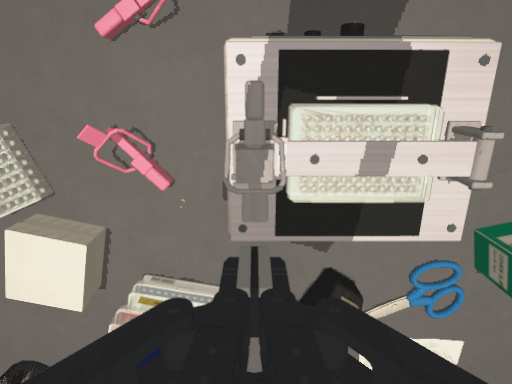

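View pics/s9c.png

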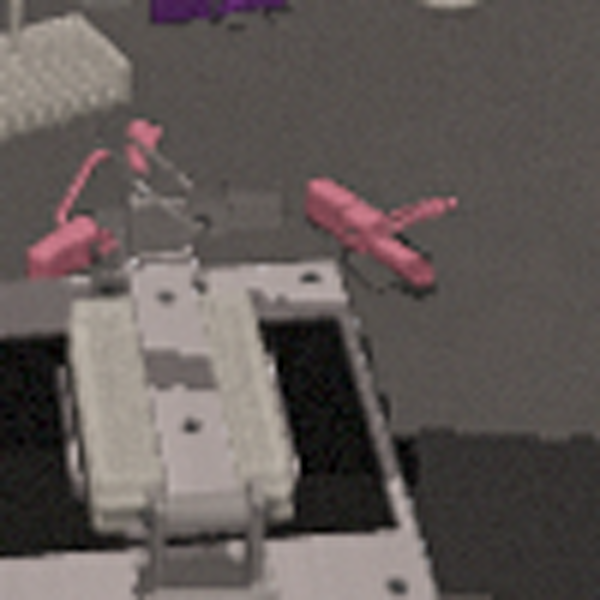

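```bash
python3 - <<'E'
from h import *
d=load('wrist');c=cloud(d)
print(bydepth(d,[[255,195],[255,205],[255,215],[246,205],[264,205],[254,95],[256,110],[285,150],[226,150]]).round(1))
f=d['frame'][:,:,::-1]
cv2.imwrite('pics/w9c.png',cv2.resize(f[70:230,200:320],None,fx=4,fy=4,interpolation=cv2.INTER_CUBIC))
E
```

```text
[[615.   39.6 150.5]
 [619.8  39.9 158.3]
 [625.5  40.4 162.4]
 [620.   33.8 159. ]
 [619.6  46.2 157.4]
 [548.1  33.2 125.1]
 [558.4  35.5 125.3]
 [589.7  62.2 102.5]
 [589.4  15.5 125.4]]
```

View pics/w9c.png

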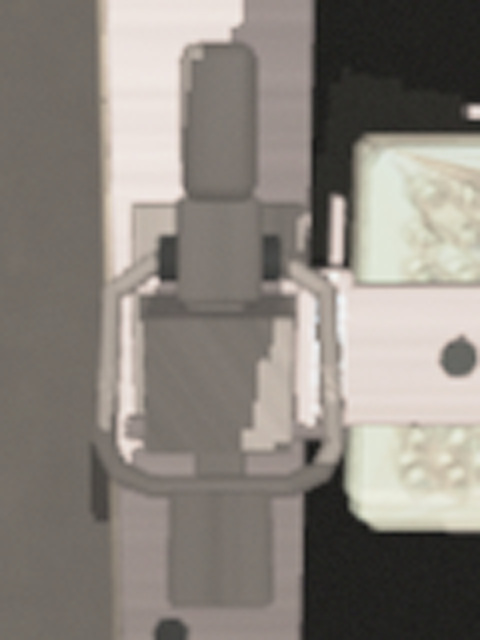

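```bash
python3 - <<'E'
from h import *
d=load('wrist');c=cloud(d)
n=np.array([.9966,.0819,0]);yv=np.array([-.0819,.9966,0]);P0=np.array([585.8,37.0,0])
def pr(name,uv,z):
    p=onz(d,[uv],z)[0];print(name,p.round(1),'shaker-face x',((p-P0)@n).round(1),'y',((p-P0)@yv).round(1))
pr('grip end',[254.5,81.3],129); pr('grip end z126',[254.5,81.3],126)
pr('head front',[254.5,145.5],126);pr('head front',[254.5,147.5],126);pr('head back',[254.5,119.5],126)
pr('post front',[254,149.5],130);pr('post back',[254,182.5],130)
pr('postL',[236.5,150],130);pr('postR',[273,150],130)
for v in range(84,200,4): print(v,c[v,255].round(1),((c[v,255]-P0)@n).round(1), d['frame'][v,255].tolist())
E
```

```text
grip end [538.9  32.8 129. ] shaker-face x -47.1 y -0.4
grip end z126 [538.9  32.8 126. ] shaker-face x -47.1 y -0.4
head front [584.2  36.6 126. ] shaker-face x -1.7 y -0.3
head front [585.7  36.7 126. ] shaker-face x -0.2 y -0.3
head back [565.2  35.  126. ] shaker-face x -20.7 y -0.3
post front [586.5  36.4 130. ] shaker-face x 0.6 y -0.6
post back [611.7  38.5 130. ] shaker-face x 26.0 y -0.6
postL [587.9  23.6 130. ] shaker-face x 1.0 y -13.6
postR [585.7  50.4 130. ] shaker-face x 1.0 y 13.4
84 [540.6  33.3 123.7] -45.3 [128, 122, 115]
88 [543.3  33.5 124.5] -42.6 [129, 122, 116]
92 [546.1  33.8 124. ] -39.9 [129, 122, 117]
96 [548.8  34.  125.3] -37.2 [129, 121, 116]
100 [551.5  34.2 125.3] -34.4 [127, 122, 115]
104 [554.3  34.4 125.3] -31.6 [128, 121, 115]
108 [557.1  34.7 125.5] -28.8 [127, 120, 114]
112 [559.8  34.9 126. ] -26.0 [127, 120, 114]
116 [562.7  35.2 126.1] -23.2 [123, 117, 110]
120 [565.8  35.4 123.4] -20.1 [113, 108, 102]
124 [568.6  35.7 123.9] -17.3 [128, 120, 115]
128 [571.5  35.9 124.3] -14.4 [127, 121, 114]
132 [574.6  36.2 122.2] -11.2 [125, 119, 114]
136 [577.1  36.4 125.9] -8.7 [127, 121, 114]
140 [580.2  36.6 124.7] -5.6 [126, 120, 114]
144 [583.3  36.9 124.4] -2.5 [122, 116, 110]
148 [586.6  37.2 122.6] 0.8 [98, 94, 90]
152 [588.4  37.3 129.6] 2.6 [123, 117, 110]
156 [591.5  37.6 128.8] 5.7 [125, 117, 112]
160 [594.7  37.9 128.2] 8.9 [128, 121, 115]
164 [597.3  38.1 130. ] 11.6 [126, 118, 112]
168 [600.5  38.3 129.6] 14.7 [126, 118, 112]
172 [603.5  38.6 129.6] 17.8 [122, 116, 109]
176 [606.4  38.8 130.7] 20.6 [122, 114, 109]
180 [609.9  39.1 129.1] 24.2 [123, 116, 111]
184 [615.9  39.7 119.3] 30.2 [128, 120, 115]
188 [619.3  39.9 118.9] 33.6 [117, 111, 106]
192 [613.1  39.4 149.8] 27.4 [122, 117, 111]
196 [614.9  39.5 153.2] 29.2 [120, 113, 108]
```

```bash
python3 -c "
from h import *
go(631.6,40.5,178,94.7)"
```

```text
shift [-0.0008, 0.009, 0.056] turn 0.03 rows 1.134919913968937 0.004041049172593927 clock 15.55
```

```bash
python3 -m jog '[[[-0.001,0.009,0.03],0,1],[[-0.001,0.009,0.056],0,1],[[-0.001,0.009,0.056],0,1],[[-0.001,0.009,0.066],0,1],[[-0.001,0.010,0.074],0,1],[[-0.001,0.011,0.081],0,1]]'; python3 -m jog '[[[0,0.003,0.006],0,1],[[0,0.006,0.012],0,1],[[0,0.008,0.018],0,1],[[0,0.009,0.023],0,1],[[0,0.010,0.027],0,1],[[0,0.010,0.027],0,1]]'; python3 -c "
from h import *
go(642.8,40.9,113,94.7)
d=snap('side','s10.png');f=d['frame'][:,:,::-1]
cv2.imwrite('pics/s10c.png',cv2.resize(f[170:270,230:330],None,fx=6,fy=6,interpolation=cv2.INTER_CUBIC))"
```

```text
clock: 16.15
eef_pos: [635.2, 40.4, 154.0]
ee_rot: [3.139, 0.001, 1.653]
wrist_force: [0.4, 0.4, 1.4]
width: 0.1
clock: 16.75
eef_pos: [643.9, 41.4, 125.2]
ee_rot: [-3.14, -0.0, 1.653]
wrist_force: [0.6, -0.3, 1.4]
width: 0.2
shift [-0.0004, -0.0012, 0.0122] turn 0.04 rows 0.2453506100353743 0.004246194361168217 clock 16.75
```

View pics/s10c.png

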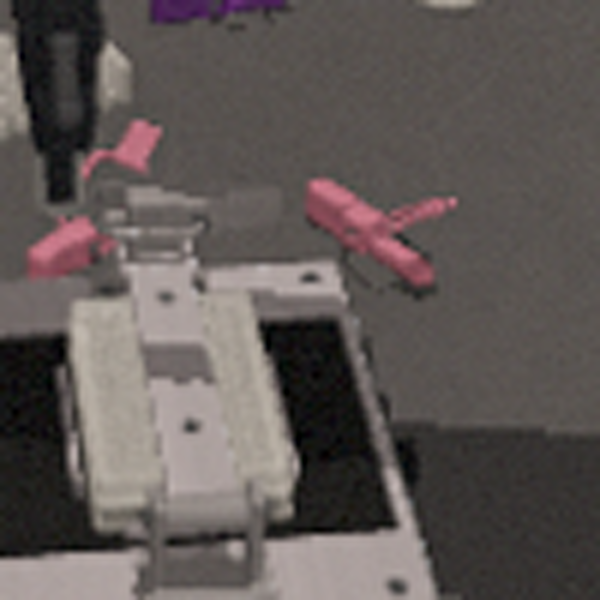

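```bash
python3 -m jog '[[[0,-0.001,0.002],0,1],[[0,-0.001,0.004],0,1],[[0,-0.001,0.006],0,1],[[0,-0.001,0.008],0,1]]'; python3 -m jog '[[[0,0,0.0015],0,1],[[0,0,0.003],0,1]]';  python3 -m jog '[[[0,0,0.001],0,1],[[0,0,0.002],0,1]]'
```

```text
clock: 17.2
eef_pos: [643.7, 41.2, 118.3]
ee_rot: [3.14, 0.0, 1.653]
wrist_force: [1.2, 0.2, 3.3]
width: -0.3
clock: 17.4
eef_pos: [644.5, 41.1, 116.2]
ee_rot: [3.139, 0.0, 1.653]
wrist_force: [2.2, 0.7, 7.4]
width: -0.1
clock: 17.6
eef_pos: [645.0, 41.1, 114.7]
ee_rot: [3.137, 0.001, 1.653]
wrist_force: [2.9, -0.3, 6.9]
width: -0.1
```

```bash
python3 -m jog '[[[0,-0.001,0.001],0,1],[[0,-0.002,0.002],0,1],[[0,-0.002,0.003],0,1]]'; python3 -m jog '[[[0,0,0.001],0,1],[[0,0,0.002],0,1]]';  python3 -m jog '[[[0,0,0.001],0,1],[[0,0,0.002],0,1]]'
```

```text
clock: 17.9
eef_pos: [643.6, 40.9, 111.9]
ee_rot: [3.136, 0.001, 1.653]
wrist_force: [6.4, 0.6, 5.9]
width: 0.1
clock: 18.1
eef_pos: [641.5, 41.0, 108.3]
ee_rot: [3.141, 0.0, 1.653]
wrist_force: [-0.8, -1.1, 1.9]
width: -0.2
clock: 18.3
eef_pos: [640.1, 41.1, 105.0]
ee_rot: [-3.139, -0.0, 1.654]
wrist_force: [-0.2, -0.6, 2.3]
width: -0.4
```

```bash
python3 -m jog '[[[0,0.001,-0.01],0,1],[[0,0.001,-0.04],0,1],[[0,0.001,-0.09],0,1],[[0,0.001,-0.13],0,1],[[0,0.001,-0.13],0,1],[[0,0.001,-0.13],0,1]]'; python3 - <<'E'
from h import *
st()
d=snap('wrist','w11.png');f=d['frame'][:,:,::-1]
cv2.imwrite('pics/w11c.png',cv2.resize(f[50:240,190:330],None,fx=4,fy=3.0,interpolation=cv2.INTER_CUBIC))
d=snap('side','s11.png');f=d['frame'][:,:,::-1]
cv2.imwrite('pics/s11c.png',cv2.resize(f[180:240,230:310],None,fx=9,fy=9,interpolation=cv2.INTER_CUBIC))
E
```

```text
clock: 18.9
eef_pos: [642.7, 41.1, 237.8]
ee_rot: [3.139, 0.001, 1.654]
wrist_force: [-0.1, 0.8, -1.1]
width: -0.4
{'clock': 18.9, 'joints': [-0.12, 0.325, 1.417, -0.0, 1.397, -1.774], 'dq': [0.0, 0.041, 0.049, -0.0, -0.007, -0.001], 'effort': [0.043, -54.945, -37.984, 0.003, -0.01, 0.0], 'eef_pos': [642.669, 41.104, 237.798], 'ee_rot': [3.139, 0.001, 1.654], 'wrist_force': [-0.141, 0.813, -1.127], 'ft_torque': [-0.056, -0.041, -0.027], 'width': -0.444}
```

View pics/w11c.png

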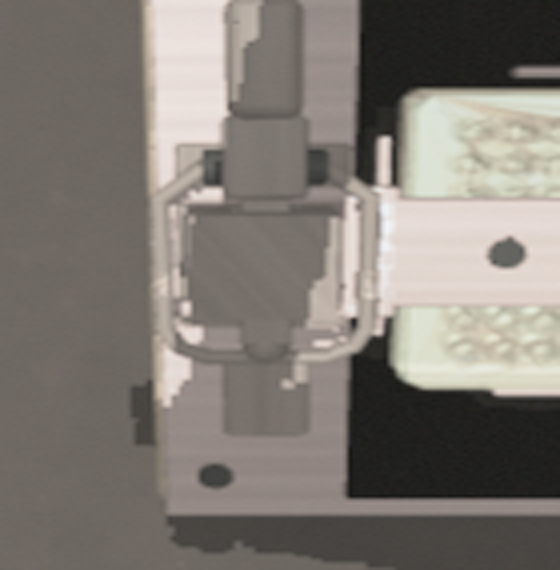

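View pics/s11c.png

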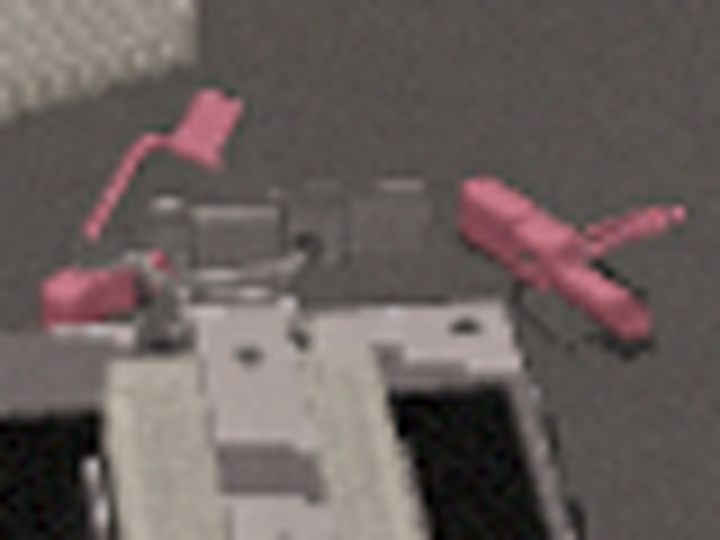

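```bash
python3 - <<'E'
from h import *
d=load('wrist');c=cloud(d);f=d['frame'][:,:,::-1]
n=np.array([.9966,.0819,0]);P0=np.array([585.8,37.0,0])
for v in range(44,200,3): p=c[v,256];print(v,p.round(0).tolist(),((p-P0)@n).round(1),int(d['frame'][v,256].sum()))
print('bar',[c[135,u].round(0).tolist() for u in (300,320,360,400)])
t=load('side');ct=cloud(t)
cv2.imwrite('pics/w11d.png',cv2.resize(f[80:180,215:300],None,fx=6,fy=6,interpolation=cv2.INTER_CUBIC))
E
```

```text
44 [527.0, 32.0, 62.0] -58.8 673
47 [530.0, 32.0, 61.0] -56.5 658
50 [538.0, 33.0, 122.0] -48.3 331
53 [540.0, 33.0, 123.0] -46.2 353
56 [542.0, 33.0, 125.0] -44.1 349
59 [544.0, 33.0, 124.0] -42.2 355
62 [546.0, 33.0, 126.0] -40.1 351
65 [548.0, 33.0, 125.0] -38.2 354
68 [550.0, 34.0, 126.0] -36.2 353
71 [552.0, 34.0, 124.0] -34.3 353
74 [554.0, 34.0, 124.0] -32.2 353
77 [556.0, 34.0, 126.0] -30.1 349
80 [558.0, 34.0, 126.0] -28.1 348
83 [560.0, 34.0, 126.0] -26.1 350
86 [562.0, 35.0, 126.0] -24.0 320
89 [564.0, 35.0, 126.0] -22.0 294
92 [566.0, 35.0, 123.0] -19.9 358
95 [568.0, 35.0, 124.0] -17.8 357
98 [570.0, 35.0, 124.0] -15.7 354
101 [572.0, 35.0, 124.0] -13.5 360
104 [574.0, 36.0, 124.0] -11.4 353
107 [577.0, 36.0, 125.0] -9.3 351
110 [579.0, 36.0, 125.0] -7.2 355
113 [581.0, 36.0, 124.0] -4.9 352
116 [583.0, 36.0, 124.0] -2.8 307
119 [586.0, 37.0, 115.0] 0.3 364
122 [587.0, 37.0, 129.0] 1.1 333
125 [589.0, 37.0, 129.0] 3.3 341
128 [591.0, 37.0, 130.0] 5.4 347
131 [593.0, 37.0, 129.0] 7.6 354
134 [596.0, 37.0, 129.0] 9.9 353
137 [598.0, 38.0, 130.0] 12.0 348
140 [600.0, 38.0, 129.0] 14.3 350
143 [602.0, 38.0, 131.0] 16.2 340
146 [605.0, 38.0, 129.0] 18.7 336
149 [607.0, 38.0, 129.0] 21.1 335
152 [609.0, 39.0, 129.0] 23.4 344
155 [611.0, 39.0, 130.0] 25.5 336
158 [616.0, 39.0, 119.0] 30.0 350
161 [618.0, 39.0, 118.0] 32.6 353
164 [620.0, 40.0, 119.0] 34.8 356
167 [623.0, 40.0, 119.0] 37.3 332
170 [626.0, 40.0, 118.0] 40.0 291
173 [630.0, 40.0, 110.0] 44.5 333
176 [632.0, 41.0, 112.0] 46.5 333
179 [635.0, 41.0, 111.0] 49.3 332
182 [638.0, 41.0, 110.0] 52.3 329
185 [640.0, 41.0, 110.0] 54.7 332
188 [643.0, 42.0, 110.0] 57.6 329
191 [646.0, 42.0, 110.0] 60.2 329
194 [648.0, 42.0, 110.0] 62.8 329
197 [667.0, 44.0, 61.0] 81.6 414
bar [[597.0, 74.0, 101.0], [595.0, 90.0, 104.0], [593.0, 123.0, 103.0], [590.0, 156.0, 103.0]]
```

View pics/w11d.png

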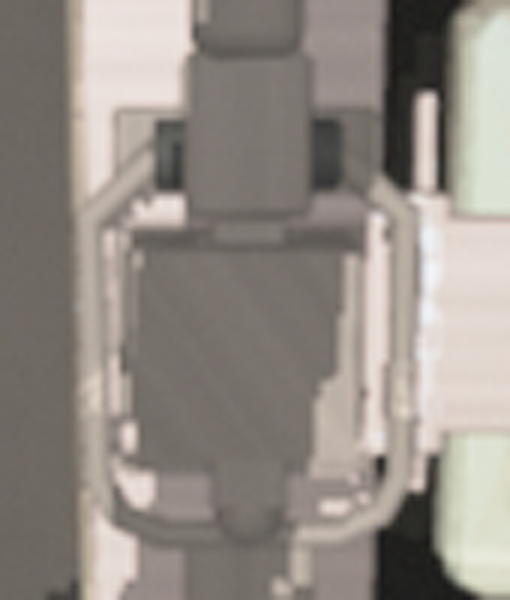

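```bash
python3 -m jog '[[[0,-0.045,0],0,1],[[0,-0.09,0],0,1],[[0,-0.132,0],0,1],[[0,-0.132,0.03],0,1],[[0,-0.132,0.07],0,1],[[0,-0.132,0.10],0,1],[[0,-0.132,0.10],0,1]]'; python3 - <<'E'
from h import *
go(511,30.6,112,94.7)
d=snap('wrist','w12.png')
d=snap('side','s12.png');f=d['frame'][:,:,::-1]
cv2.imwrite('pics/s12c.png',cv2.resize(f[180:240,230:310],None,fx=9,fy=9,interpolation=cv2.INTER_CUBIC))
d=snap('top','t12.png');f=d['frame'][:,:,::-1]
cv2.imwrite('pics/t12c.png',cv2.resize(f[145:245,140:250],None,fx=7,fy=6,interpolation=cv2.INTER_CUBIC))
E
```

```text
clock: 19.7
eef_pos: [505.7, 31.0, 130.3]
ee_rot: [-3.13, -0.003, 1.653]
wrist_force: [-0.5, -0.2, 0.2]
width: 0.0
shift [-0.0009, 0.0054, 0.0183] turn 0.02 rows 0.38191916840419454 0.0026465164914163974 clock 19.7
```

View pics/s12c.png

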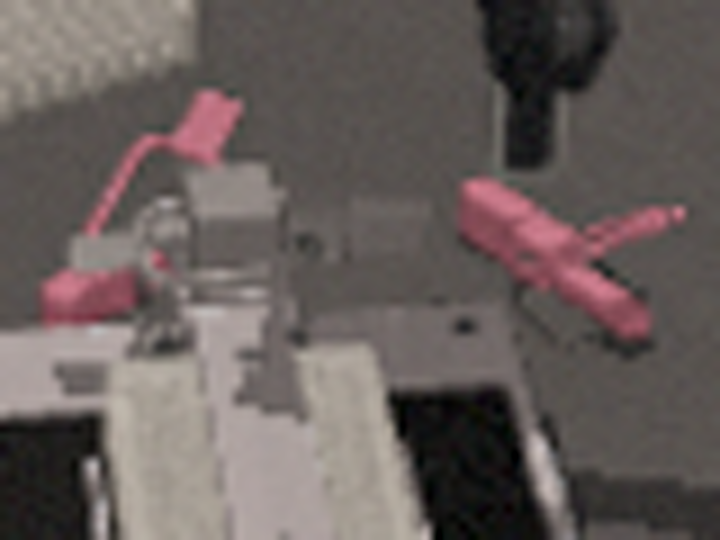

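View pics/t12c.png

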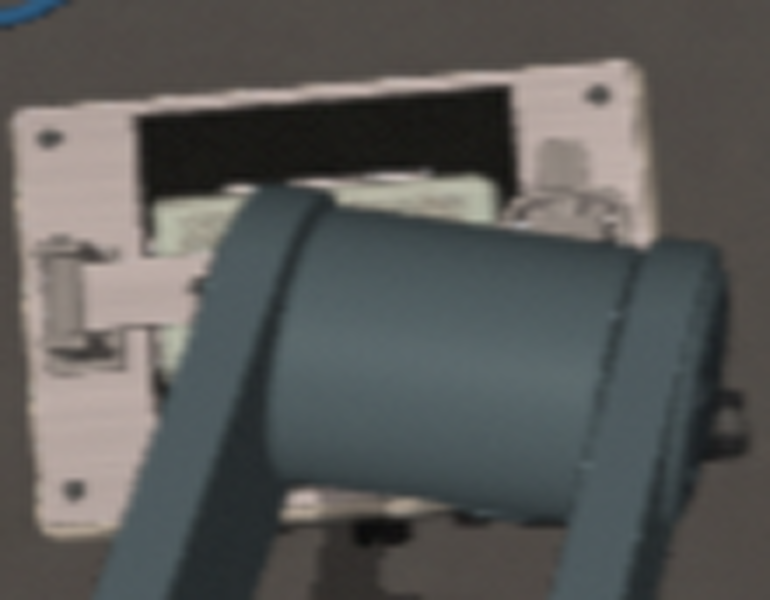

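```bash
python3 -m jog '[[[-0.001,0.005,0.01],0,1],[[-0.001,0.008,0.017],0,1],[[-0.001,0.012,0.017],0,1],[[-0.001,0.012,0.017],0,1],[[-0.001,0.012,0.017],0,1]]'; python3 -m jog '[[[0,0.001,0],0,1],[[0,0.002,0],0,1],[[0,0.003,0],0,1]]'; python3 -m jog '[[[0,0.001,0],0,1],[[0,0.002,0],0,1]]'
```

```text
clock: 20.35
eef_pos: [523.0, 30.2, 119.3]
ee_rot: [3.141, 0.0, 1.654]
wrist_force: [0.7, -1.2, -0.2]
width: 0.2
clock: 20.65
eef_pos: [525.7, 30.4, 119.2]
ee_rot: [3.142, 0.0, 1.653]
wrist_force: [-1.4, -0.6, 0.8]
width: 0.1
clock: 20.85
eef_pos: [526.8, 30.7, 118.8]
ee_rot: [-3.139, -0.0, 1.654]
wrist_force: [-5.2, -0.6, 2.6]
width: 0.1
```

```bash
python3 -m jog '[[[0,0.0005,0],0,1],[[0,0.001,0],0,1]]'; python3 -m jog '[[[0,0.0005,0],0,1],[[0,0.001,0],0,1]]'; python3 -m jog '[[[0,0,0],0,1]]'
```

```text
clock: 21.05
eef_pos: [527.4, 30.8, 118.6]
ee_rot: [-3.138, -0.0, 1.654]
wrist_force: [-6.6, -0.9, 2.2]
width: -0.2
clock: 21.25
eef_pos: [527.6, 30.9, 118.4]
ee_rot: [-3.137, -0.0, 1.654]
wrist_force: [-9.6, -1.6, 4.9]
width: -0.1
clock: 21.35
eef_pos: [527.6, 30.9, 118.4]
ee_rot: [-3.136, -0.0, 1.654]
wrist_force: [-8.5, -0.8, 3.2]
width: 0.1
```

```bash
python3 -m jog '[[[0,0.0005,0],0,1],[[0,0.001,0],0,1],[[0,0.001,0],0,1]]'; python3 -m jog '[[[0,-0.006,0],0,1],[[0,-0.015,0],0,1],[[0,-0.025,-0.03],0,1],[[0,-0.025,-0.08],0,1],[[0,-0.025,-0.12],0,1],[[0,0.03,-0.12],0,1],[[0,0.08,-0.12],0,1]]'; python3 -m jog '[[[0,0.037,0],0,1],[[0,0.037,0],0,1],[[0,0.037,0],0,1],[[0,0.037,0],0,1]]'; python3 - <<'E'
from h import *
d=snap('wrist','w13.png');c=cloud(d);f=d['frame'][:,:,::-1];print(d['state']['eef_pos'])
cv2.imwrite('pics/w13d.png',cv2.resize(f[40:200,205:310],None,fx=5,fy=3.7,interpolation=cv2.INTER_CUBIC))
n=np.array([.9966,.0819,0]);P0=np.array([585.8,37.0,0])
for v in list(range(44,62,2))+list(range(106,200,2)): p=c[v,256];print(v,p.round(0).tolist(),((p-P0)@n).round(1),int(d['frame'][v,256].sum()))
E
```

```text
clock: 21.65
eef_pos: [527.6, 30.9, 118.1]
ee_rot: [-3.134, -0.001, 1.654]
wrist_force: [-11.2, -0.9, 6.2]
width: -0.4
clock: 22.35
eef_pos: [607.9, 37.0, 243.8]
ee_rot: [3.133, 0.002, 1.653]
wrist_force: [0.2, -1.3, -0.5]
width: -0.1
clock: 22.75
eef_pos: [641.5, 40.2, 239.0]
ee_rot: [-3.141, -0.0, 1.653]
wrist_force: [-0.2, -0.6, -0.1]
width: -0.0
[641.46406053  40.16764349 239.00046116]
44 [561.0, 33.0, 381.0] -24.8 681
46 [527.0, 31.0, 63.0] -59.0 676
48 [529.0, 31.0, 61.0] -57.6 668
50 [530.0, 31.0, 60.0] -56.1 671
52 [532.0, 32.0, 61.0] -54.3 681
54 [539.0, 32.0, 122.0] -47.4 397
56 [540.0, 32.0, 124.0] -45.9 333
58 [541.0, 32.0, 124.0] -44.6 353
60 [543.0, 32.0, 124.0] -43.3 353
106 [574.0, 35.0, 124.0] -11.5 358
108 [576.0, 35.0, 125.0] -10.1 357
110 [577.0, 35.0, 124.0] -8.6 357
112 [579.0, 35.0, 124.0] -7.2 352
114 [580.0, 35.0, 125.0] -5.8 355
116 [582.0, 36.0, 125.0] -4.3 352
118 [583.0, 36.0, 125.0] -2.8 354
120 [584.0, 36.0, 126.0] -1.5 295
122 [587.0, 36.0, 116.0] 0.9 318
124 [587.0, 36.0, 130.0] 1.0 332
126 [589.0, 36.0, 128.0] 2.7 344
128 [590.0, 36.0, 130.0] 3.9 344
[... 487 characters left out ...]
8.0, 129.0] 26.6 347
160 [616.0, 39.0, 118.0] 30.4 353
162 [618.0, 39.0, 118.0] 32.1 351
164 [619.0, 39.0, 119.0] 33.6 353
166 [621.0, 39.0, 118.0] 35.4 354
168 [622.0, 39.0, 120.0] 36.7 353
170 [624.0, 39.0, 118.0] 38.6 344
172 [626.0, 39.0, 119.0] 40.0 324
174 [628.0, 40.0, 117.0] 42.3 293
176 [631.0, 40.0, 111.0] 45.6 329
178 [633.0, 40.0, 110.0] 47.4 330
180 [635.0, 40.0, 111.0] 49.0 334
182 [636.0, 40.0, 111.0] 50.7 329
184 [638.0, 40.0, 112.0] 52.2 329
186 [640.0, 41.0, 111.0] 54.2 327
188 [642.0, 41.0, 111.0] 56.0 326
190 [644.0, 41.0, 110.0] 58.0 329
192 [645.0, 41.0, 111.0] 59.6 330
194 [647.0, 41.0, 111.0] 61.2 328
196 [649.0, 41.0, 110.0] 63.3 329
198 [650.0, 41.0, 111.0] 64.6 374
```

View pics/w13d.png

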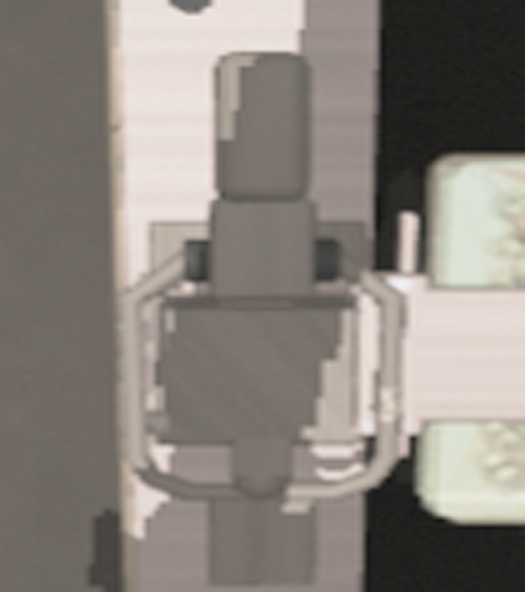

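```bash
python3 - <<'E'
from h import *
d=load('wrist');c=cloud(d);print([c[135,u].round(1).tolist() for u in (310,330,360,400)])
st();print(env.close_job())
E
```

```text
[[595.1, 81.8, 100.9], [593.7, 98.3, 101.1], [591.4, 122.8, 102.1], [588.6, 155.6, 102.6]]
{'clock': 22.8, 'joints': [-0.122, 0.323, 1.417, 0.0, 1.402, -1.775], 'dq': [-0.001, -0.009, -0.001, -0.001, 0.0, 0.001], 'effort': [-0.044, -51.512, -35.844, 0.003, -0.024, -0.002], 'eef_pos': [641.437, 40.157, 239.351], 'ee_rot': [3.141, 0.0, 1.653], 'wrist_force': [0.124, -0.475, 0.099], 'ft_torque': [-0.029, 0.009, -0.021], 'width': 0.049}
the job is handed in; nothing more can be done
None
```

The job is done and handed in at 22.8 s of the 72 s allowed. The bar is down over the post, the steel pin is home through the hole, and its ring is snapped under the nose.

- **Bar:** I pressed it down until it stopped, with about 11 N upward at the wrist. The last picture reads its top at 101–103 mm, against 103 mm expected.
- **Pin in:** It met almost no force along the hole, then stopped within 1 mm of where I had predicted home. I pressed it there with about 11 N.
- **Pin slipped and re-seated:** After I opened the gripper and snapped the ring, the pictures showed the head standing 2–3 mm off the post. I pushed the grip forward with closed fingers, about 11 N, until it stopped again. That last push came after the ring had snapped, so strictly the pin was fully home only then.
- **Ring:** It passed over the nose with about 6–7 N on the tab, and then the force dropped away. In the last picture the bow is under the nose, with the tab at 110–111 mm and the nose top at 118–119 mm.
- **Checks that disagree slightly:** The pin sits about 1–2° grip-down in its loose hole. The measured gap at the shoulder is now about 0–1 mm, which is as fine as the cameras can resolve.
- **Not checked:** I did not re-measure the other things on the bench. The arm touched only the bar, the pin and the ring.

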